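# Key a lever grip onto the arm trainer

### The arm

A 6-joint arm with a two-finger parallel gripper is mounted at the origin on the work surface. World frame = base frame: x ahead of the robot, y to its left, z up, the work surface at z = 0. Lengths are in m, angles in rad, forces in N, time in s.
With the tool pointing down it reaches from about 0.35 to 0.875 m from the base axis. Payload 4.2 kg.
Tool frame: the origin (TCP) lies on the centre line of the jaws, within the pads' length; the fingertips stand 14 mm ahead of it and the grasp point (between the pads) lies 5 mm behind it (manip.tip_reach is the distance from the TCP to the fingertips, in m); x points along the fingers, y is the direction in which the jaws open and shut, and the axes are right-handed (so a half turn about x gives the same grasp; the last joint's range is limited). The gripper opens to 85 mm and grips with 20 to 120 N. Pads are 22 mm wide; open, the fingers measure 114 mm over their backs; the gripper's body (76 mm by 85 mm) begins 54 mm behind the grasp point. The pads swing forward as they close: fully open they stand 13 mm farther back than shut.
Start: joints at [1.378, 0.385, 0.008, 0, -1.194, -0.259], TCP at [0.273, 0.562, 0.245] pointing down, gripper open.
Joint ranges: [-3.14, 3.14], [-1.21, 2.06], [-1.07, 1.41], [-3.16, 2.05], [-2.99, -0.16], [-3.1, 3.1]. Speed limits (rad/s): [2.79, 2.79, 3.14, 3.14, 3.14, 3.14].

### API

Orientations are given as a unit quaternion [w, x, y, z].
In Python, from cell import manip gives the robot as it stands. The module is installed in compiled form; this text tells all that it offers.
- The arm moves only by the shell command python3 -m creep 'ROWS' [OPENING] [FORCE]. ROWS is JSON, a list of rows, each a list of 4 numbers: the shift along the tool's x, y, z in mm, then the turn about the tool's x in rad. In form: [[x, y, z, twist], ...]. A call has 1 to 5 rows; each row is the pose to reach, as a shift and turn from the pose measured when the call began, along the tool's axes at that moment; what a row does not reach only later rows make up. A row lasts 1/8 s, in which the tool goes at most 62.5 mm and 10.7 degrees, less where a joint would pass 70% of its speed; a pose out of reach is approached as far as the arm can. A call with a gripper value outside its range is refused whole. OPENING is the opening, from -1 (shut) to 1 (fully open), set as the call begins (- or left out, the last holds). The fingers move at their own pace and stop on an object; FORCE is the grip in N (left out, the last holds). Time passes only in rows, so rows that repeat a pose let the fingers close. It gives the time, the measured TCP pose, the force and the opening at its end, in the units of the state.
- manip.state(): the state, without advancing time (a new reading comes with each control period).
- manip.camera(name): name is "side" or "top" or "wrist"; returns a dict with "color" (400x640x3 uint8, red, green, blue), "intrinsics" (3x3 intrinsics, pixels), "k1" (the pictures are not rectified: a ray, as slopes to the right and down, at radius r is drawn at 1 + k1 r^2 times it, then the intrinsics apply), "world_to_cam" (4x4, takes a point from world to camera coordinates). Camera axes: x right, y down, z forward; pixel columns grow to the right and rows downward; lengths in m; the calibration is good to about 2 mm. A picture is of the moment at which its call begins. There is no depth.
- manip.job_done(): hands the job in, once; it reports no verdict.
The state is a dict: "t": time; "q": joint angles; "dq": joint speeds; "effort": joint torques, N m; "ee_pos": TCP position; "tcp_rot": TCP orientation; "force": force on the tool from outside, world axes, zero at the start; "ft_torque": the same for the moment, N m; "grip_width": finger opening in m.
Only numpy, scipy, OpenCV 4.12 (cv2) and the standard library are available. Lean on these libraries where they do the work, as an engineer would, in place of code of your own. Each camera call takes 0.05 s, during which the arm holds its last target. There are 200 camera calls.

### The job

Fit the lever grip on the arm trainer's upright spindle: feel for the spindle's key by turning the grip under a light downward pressure, never forcing it, until it drops fully home on the shoulder. Then turn the lever clockwise (seen from above) up against the stop post, leave it there and let go; leave the other things on the table where they are.

Things in the scene. Friction and masses are not known exactly. Their poses are not given: they have to be found in the camera images.
- trainer: Arm-exercise unit fixed to the table: white box 200 (x) by 160 (y) by 55 mm high, with an upright steel spindle in the middle of its top and a stop post beside it. Origin: centre of its underside, on the spindle's axis; z up; x and y along its sides.
- spindle_seat (a point): Centre of the top of the spindle's shoulder, a 48 mm disc, 70 mm above the table. The hub must sit flat on it. Axes are the trainer's: they do not turn with the spindle. The spindle turns against a stiff brake (0.18 N m) and stays where it is left.
- spindle_top (a point): Top of the spindle's shaft, 26 mm above the shoulder. Shaft 16 mm thick, last 4 mm tapered to 7 mm. One key, 7.5 mm wide, stands out to 15 mm from the axis, from the shoulder to 14 mm above it. At the start the key points between 0.25 rad clockwise and 0.95 rad counter-clockwise (from above) of the trainer's +x; no reading gives its angle. Axes are the trainer's, not the key's.
- stop_post (a point): Top centre of the fixed steel stop post, 10 mm thick, 128 mm above the table, 52 mm from the spindle's axis. A lever turned clockwise from the key meets it with its long arm pointing 0.70 rad clockwise of the trainer's +x. A lever still resting on top of the key passes 4 mm over it.
- lever_grip (a point): Lever grip, loose, 0.15 to 0.26 kg, standing on its hub: centre of its bar over the hub, on the hub's axis, 59 mm above the hub's underside. Black bar along x, 16 mm wide, 22 mm high; long arm 75 mm from the axis to +x, short arm 40 mm to -x. Under it a neck (14 mm thick, 14 mm high) and a grey hub (42 mm thick, 34 mm high). z up. Grip the bar across its width over the hub.
- lever_foot (a point): Centre of the lever hub's underside; axes as lever_grip. Bore of 18 mm, 30 mm deep, from below, with a 9 mm wide keyway cut through the hub's wall, open below, exactly under the long arm (+x). Resting on the key, the underside is 14 mm above the shoulder. 3 to 10 N of pressure is enough to search with; over 35 N before the key has entered is forcing it.
- lever_end (a point): Point in the long arm, 65 mm from the hub's axis, 59 mm above the hub's underside; axes as lever_grip.
- ball_mid (a point): Another grip, not used: grey hub 42 mm with a 50 mm black ball, 93 mm high; centre 45 mm up.
- wheel_mid (a point): Another grip, not used: grey hub 42 mm with a black disc of 76 mm, 64 mm high; centre 33 mm up.
- frame_a_mid (a point): Square carton frame, open above and below, 74 mm wide, 38 mm high; its centre.
- frame_b_mid (a point): A second such carton frame; its centre.
- mug_mid (a point): White mug, 76 mm wide, 90 mm high, handle at its +y; its centre.
- case_mid (a point): Grey glasses case, 155 (x) by 60 by 35 mm, lying; its centre.
- bottle_mid (a point): Bottle, 60 mm wide, 170 mm high; its centre.
Things that resemble listed ones, but are neither listed nor needed, are in the scene too. What is shaped like the part that bears lever_grip but blue, green or red is not meant.

How it is judged:
On the way:
1. the lever's hub has dropped over the key and sits fully home on the spindle's shoulder (horizontal distance between lever_foot and spindle_seat below 0.003 m and z of lever_foot in the frame of spindle_seat below 0.003 m and angle between lever_foot's own z axis and vertical below 0.06 rad), for 0.2 s.
At the end, for the whole second after the job is handed in: The lever's hub is still fully home (underside within 3 mm of the shoulder, within 3 mm of the axis, upright within 0.06 rad), the long arm lies against the stop post (within about 0.1 rad, 5 mm at its end), at rest and let go (all of step 1 and y of lever_end in the frame of spindle_seat below -0.0365 m and x of lever_end in the frame of spindle_seat above 0.03 m and linear speed of lever below 0.02 m/s); the robot touches nothing.
It fails at once if the lever was forced: pressed on the spindle or trainer with more than 35 N before the key had entered the keyway (hub still more than 11 mm above the shoulder) (contact force between lever and trainer above 35 N and z of lever_foot in the frame of spindle_seat above 0.011 m).
It fails at once if another thing on the table was moved more than 30 mm (distance of any of ball_mid, wheel_mid, frame_a_mid, frame_b_mid, mug_mid, case_mid, bottle_mid from where it was at the start of the episode above 0.03 m).
It also fails if it takes over 67 s, if anything falls off the work surface, if the arm or the gripper's body presses on something with over 40 N, if the wrist force passes 120 N, or if a joint passes its speed limit or range.

## Working session

There is one attempt and no reset: what is moved stays moved. The work goes in short steps, Python scripts to look and compute and a shell command to move; the robot and the scene stay as the last step left them, time stands still between calls to the robot, and variables do not carry over. Pictures are saved under pics/ and viewed, about 8 in all and at most 12, crops included, and the job is handed in when it is done.

```bash
mkdir -p pics
cat > h.py <<'E'
import numpy as np,cv2,pickle
from cell import manip
from scipy.spatial.transform import Rotation as R
def cam(n,f=None):
    c=manip.camera(n); c={k:(np.array(v) if k!='k1' else float(v)) for k,v in c.items()}
    if f: cv2.imwrite(f'pics/{f}.png',c['color'][:,:,::-1]); pickle.dump(c,open(f'pics/{f}.pkl','wb'))
    return c
def load(f): return pickle.load(open(f'pics/{f}.pkl','rb'))
def ray(c,u,v):
    K=c['intrinsics']; d=np.array([(u-K[0,2])/K[0,0],(v-K[1,2])/K[1,1]])
    s=d.copy()
    for _ in range(20): s=d/(1+c['k1']*(s@s))
    T=c['world_to_cam']; Rm=T[:3,:3]
    return -Rm.T@T[:3,3], Rm.T@np.array([s[0],s[1],1])
def onz(c,u,v,z):
    o,d=ray(c,u,v); return o+d*(z-o[2])/d[2]
def tri(a,b):
    A=np.zeros((3,3));y=np.zeros(3);L=[]
    for c,u,v in (a,b):
        o,d=ray(c,u,v);d=d/np.linalg.norm(d);P=np.eye(3)-np.outer(d,d);A+=P;y+=P@o;L.append((o,P))
    p=np.linalg.solve(A,y); return p,[np.linalg.norm(P@(p-o)) for o,P in L]
def proj(c,p):
    T=c['world_to_cam'];q=T[:3,:3]@np.array(p)+T[:3,3];s=q[:2]/q[2];s=s*(1+c['k1']*(s@s));K=c['intrinsics']
    return np.array([K[0,0]*s[0]+K[0,2],K[1,1]*s[1]+K[1,2]])
def totool(p,tw=0):
    "shift mm in tool axes from the present TCP to world p"
    s=manip.state();return 1000*R.from_quat(np.roll(s['tcp_rot'],-1)).inv().apply(np.array(p)-s['ee_pos'])
def st():
    s=manip.state();print('t',round(s['t'],2),'tcp',np.round(s['ee_pos'],4),'F',np.round(s['force'],1),'M',np.round(s['ft_torque'],2),'w',round(s['grip_width'],4))
    M=R.from_quat(np.roll(s['tcp_rot'],-1)).as_matrix();print('toolaxes x',M[:,0].round(3),'y',M[:,1].round(3),'z',M[:,2].round(3))
E
python3 - <<'E'
from h import *
st(); print(manip.state()['q'])
a=cam('top','top0');b=cam('side','side0')
im=np.vstack([a['color'],b['color']])[:,:,::-1]
for c in (a,b): print(np.linalg.inv(c['world_to_cam'])[:3].round(3),c['intrinsics'][0],c['k1'])
E
```

```text
t 0.0 tcp [0.2726 0.5618 0.2442] F [ 0.2 -0.1  0.5] M [-0.02  0.04  0.02] w 0.0852
toolaxes x [-0.001 -0.002 -1.   ] y [-0.437 -0.9    0.002] z [-0.9    0.437 -0.   ]
[ 1.37761572e+00  3.85554045e-01  6.62868456e-03 -5.10818283e-04
 -1.19396654e+00 -2.58598009e-01]
[[ 1.000e-03 -9.950e-01  1.030e-01  4.170e-01]
 [-1.000e+00 -2.000e-03 -5.000e-03  2.700e-02]
 [ 5.000e-03 -1.030e-01 -9.950e-01  1.197e+00]] [366.916778     0.         316.33442603] -0.03097458770218869
[[ 0.979 -0.125  0.16   0.357]
 [-0.203 -0.636  0.745 -0.754]
 [ 0.009 -0.762 -0.648  0.75 ]] [362.61489123   0.         317.22157354] 0.02267782068170215
```

View pics/top0.png

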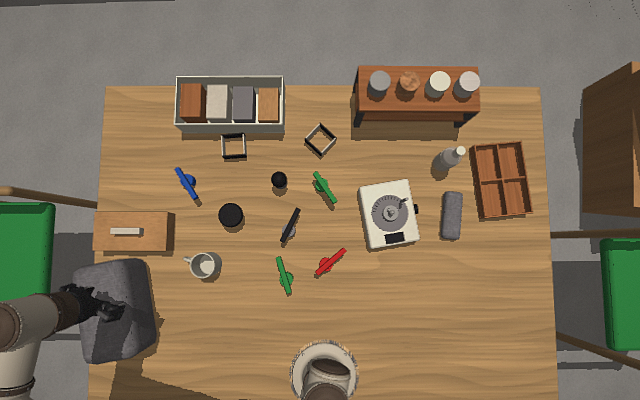

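View pics/side0.png

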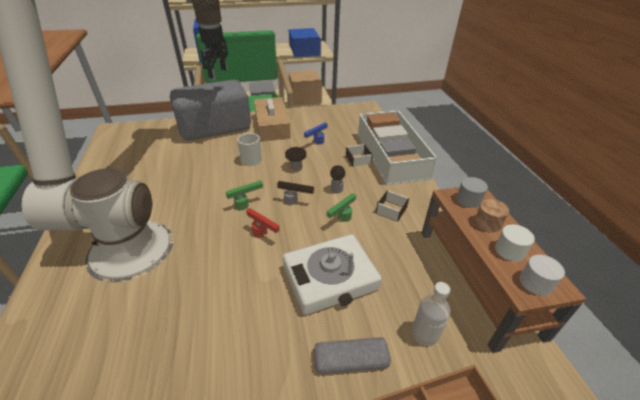

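The top view shows the black lever at (291,226), blue, green and red look-alikes at (187,185), (325,188), (285,275) and (330,263), and the trainer at (390,213). In the side view the black lever is at (295,187) and the trainer at (331,270). Only the black bar on a grey hub fits. I'll confirm it in one crop.

Run:
```python
from h import *
a=load('top0');b=load('side0')
def crop(c,x,y,w,h,s): return cv2.resize(c['color'][y:y+h,x:x+w,::-1],None,fx=s,fy=s,interpolation=cv2.INTER_CUBIC)
t1=crop(a,265,200,50,50,6);t2=crop(a,350,170,75,83,6)
s1=crop(b,265,165,60,50,6);s2=crop(b,275,230,115,83,4)
W=800;o=np.zeros((600,800,3),np.uint8)
o[:300,:300]=t1;o[:300,300:660]=s1
t2=cv2.resize(t2,(271,300));o[300:,:271]=t2;s2=cv2.resize(s2,(416,300));o[300:,280:696]=s2
cv2.imwrite('pics/crop1.png',o)
# lever bar mask
for n,c,box in (('top',a,(265,200,50,50)),('side',b,(265,170,60,32))):
    x,y,w,h=box;im=c['color'][y:y+h,x:x+w].astype(int);m=(im.max(2)<50).astype(np.uint8)
    k,l,s,ce=cv2.connectedComponentsWithStats(m);i=1+s[1:,4].argmax()
    ys,xs=np.where(l==i);r=cv2.minAreaRect(np.c_[xs+x,ys+y].astype(np.float32));print(n,s[i],ce[i]+[x,y],r,cv2.boxPoints(r).round(1).tolist())
```

```text
top [ 15   8  20  35 193] [289.62694301 225.15544041] ((289.8000183105469, 224.90003967285156), (4.919349670410156, 36.671512603759766), 26.56505012512207) [[279.3999938964844, 240.1999969482422], [295.79998779296875, 207.39999389648438], [300.20001220703125, 209.60000610351562], [283.79998779296875, 242.39999389648438]]
side [19 16  4  3  4] [285.5 187. ] ((285.5000305175781, 187.50001525878906), (2.8284268379211426, 1.4142134189605713), 45.0) [[284.0, 187.0], [285.0, 186.0], [287.0, 188.0], [286.0, 189.0]]
```

View pics/crop1.png

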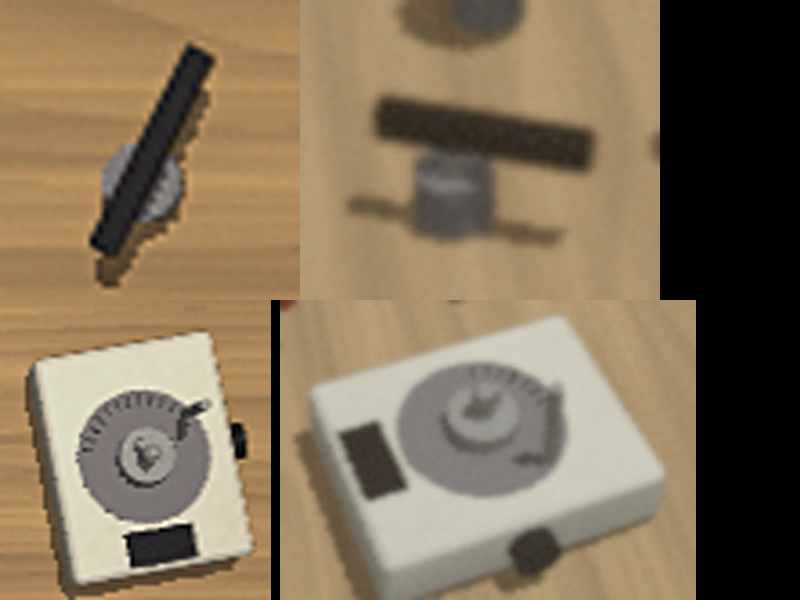

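The crop confirms the black bar on a grey hub. In the top view its long arm runs up to (298,208) and its short end is at (282,241). The stop post is at the trainer's upper right, so trainer +x is about image-up, turned slightly counter-clockwise. Next I triangulate.

Run:
```python
from h import *
a=load('top0');b=load('side0')
for n,p,q in (('long',(298.5,208),(313.3,190)),('short',(282.5,241),(278.3,184.7)),('spindle',(390.7,212.5),(330.5,259))):
    print(n,tri((a,*p),(b,*q)))
for z in(.07,.1): print('lever',onz(a,298.5,208,z),onz(a,282.5,241,z))
print('post',onz(a,406.8,199,.128))
c=manip.camera('wrist');T=np.linalg.inv(np.array(c['world_to_cam']))
s=manip.state();M=R.from_quat(np.roll(s['tcp_rot'],-1)).as_matrix()
print('cam in tool',1000*M.T@(T[:3,3]-s['ee_pos']),M.T@T[:3,:3],np.array(c['intrinsics'])[0],c['k1'])
print(totool([.43,.08,.25]))
```

```text
long (array([0.52148979, 0.07660791, 0.06293266]), [np.float64(0.0013792549680593518), np.float64(0.0013792549680593674)])
short (array([0.42066488, 0.12535892, 0.06069382]), [np.float64(0.0025468114605732783), np.float64(0.0025468114605731863)])
spindle (array([ 0.50686606, -0.20663009,  0.0785696 ]), [np.float64(0.0015752926787646593), np.float64(0.0015752926787645433)])
lever [0.51947248 0.07646938 0.07      ] [0.41811545 0.1247571  0.07      ]
lever [0.51673963 0.07515266 0.1       ] [0.41808043 0.1221551  0.1       ]
post [ 0.5412857  -0.24439517  0.128     ]
cam in tool [-1.28947458e+02  1.27015725e-01 -7.83072288e+01] [[ 7.16462058e-04 -3.02639381e-01  9.53104869e-01]
 [ 9.99999310e-01 -6.70303167e-04 -9.64554614e-04]
 [ 9.30781424e-04  9.53104903e-01  3.02638692e-01]] [303.18867359   0.         320.51548628] -0.036570214778368845
[  -4.86835397  364.8472854  -351.97878288]
```

```bash
python3 -m creep '[[0,40,-39,0.18],[0,80,-78,0.36],[0,120,-117,0.54],[0,160,-156,0.72],[0,200,-195,0.9]]'; python3 -c "
from h import *
st();print(manip.state()['q'].__repr__(),totool([.44,.0,.26]))"
```

```text
t: 0.78
ee_pos: [0.3609, 0.295, 0.2447]
tcp_rot: [-0.443, 0.551, -0.445, -0.55]
force: [-0.1, -0.7, -0.0]
grip_width: 0.0854
t 0.78 tcp [0.3609 0.295  0.2447] F [-0.1 -0.7 -0. ] M [ 0.02 -0.05  0.04] w 0.0854
toolaxes x [-0.001 -0.002 -1.   ] y [-0.977 -0.212  0.001] z [-0.212  0.977 -0.001]
array([ 1.03530029e+00,  1.12687220e-01, -3.63965475e-01,  3.01055653e-04,
       -1.09591632e+00, -8.22092312e-01]) [ -14.82803492  -14.83562132 -305.03959047]
```

```bash
python3 -m creep '[[0,-3,-56,0.18],[0,-6,-112,0.36],[0,-9,-168,0.54],[0,-12,-224,0.72],[0,-15,-280,0.9]]'; python3 -c "
from h import *
st();print(manip.state()['q'].__repr__(),totool([.49,-.19,.26]))"
```

```text
t: 1.4
ee_pos: [0.4349, 0.0227, 0.2453]
tcp_rot: [0.64, -0.301, 0.64, 0.3]
force: [0.6, -0.0, -0.1]
grip_width: 0.0858
t 1.4 tcp [0.4349 0.0227 0.2453] F [ 0.6 -0.  -0.1] M [ 0.01 -0.13  0.02] w 0.0858
toolaxes x [-0.    -0.001 -1.   ] y [-0.77   0.638 -0.001] z [ 0.638  0.77  -0.001]
array([ 0.42874597,  0.05579802, -0.42705832,  0.00133681, -1.08871862,
       -1.12154017]) [ -14.44988322 -178.20195695 -128.59725761]
```

```bash
python3 -m creep '[[-5,-45,-32,0.18],[-8,-90,-65,0.36],[-10,-135,-97,0.54],[-14,-178,-128,0.72],[-14,-178,-128,0.9]]'
python3 - <<'E'
from h import *
st();w=cam('wrist','w1');print(totool([.53,-.22,.26]))
E
```

```text
t: 2.02
ee_pos: [0.4905, -0.1925, 0.2589]
tcp_rot: [0.707, 0.011, 0.707, -0.012]
force: [-0.7, 0.5, 0.2]
grip_width: 0.0856
t 2.02 tcp [ 0.4905 -0.1925  0.2589] F [-0.7  0.5  0.2] M [ 0.07  0.02 -0.  ] w 0.0856
toolaxes x [-0.001 -0.002 -1.   ] y [ 0.033  0.999 -0.002] z [ 0.999 -0.033 -0.001]
[ -1.24763876 -27.36689092  40.9002552 ]
```

View pics/w1.png

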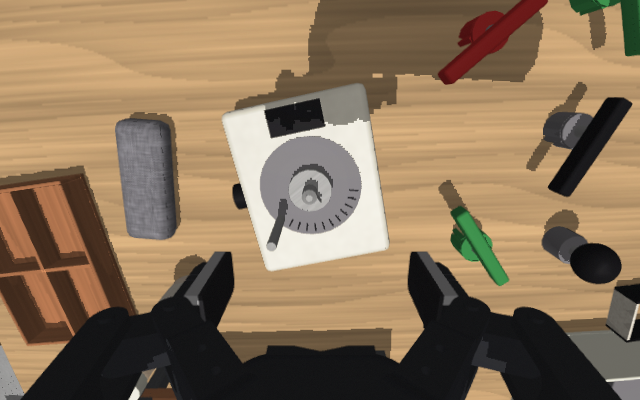

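Wrist view: trainer box at (305,177), spindle tip about (312,197), post top about (271,245), and the black lever at (590,145). I'll take a second viewpoint 95 mm to the left.

```bash
python3 -m creep '[[0,50,0,0],[0,95,0,0],[0,95,0,0],[0,95,0,0]]'
python3 - <<'E'
from h import *
st();w=cam('wrist','w2');v=load('w1')
p=[.507,-.207,.096];q=[.455,.1085,.06]
a=np.round(proj(v,p)).astype(int);b=np.round(proj(w,p)).astype(int);l=np.round(proj(w,q)).astype(int)
print(a,b,l)
def crop(c,m,h,s):
    x,y=np.clip(m[0]-h,0,640-2*h),np.clip(m[1]-h,0,400-2*h);print('org',x,y,s);return cv2.resize(c['color'][y:y+2*h,x:x+2*h,::-1],None,fx=s,fy=s,interpolation=cv2.INTER_CUBIC)
o=np.zeros((400,800,3),np.uint8);o[:,:400]=crop(v,a,50,4);o[:,400:]=crop(w,b,50,4)
cv2.imwrite('pics/crop2.png',o);cv2.imwrite('pics/crop3.png',crop(w,l,75,4))
E
```

```text
t: 2.58
ee_pos: [0.4932, -0.0959, 0.2587]
tcp_rot: [0.706, 0.011, 0.708, -0.012]
force: [-0.3, 0.4, 0.1]
grip_width: 0.0851
t 2.58 tcp [ 0.4932 -0.0959  0.2587] F [-0.3  0.4  0.1] M [0.03 0.04 0.  ] w 0.0851
toolaxes x [-0.002 -0.001 -1.   ] y [ 0.032  0.999 -0.001] z [ 0.999 -0.032 -0.002]
[307 197] [212 198] [509 132]
org 257 147 4
org 162 148 4
org 434 57 4
```

View pics/crop2.png

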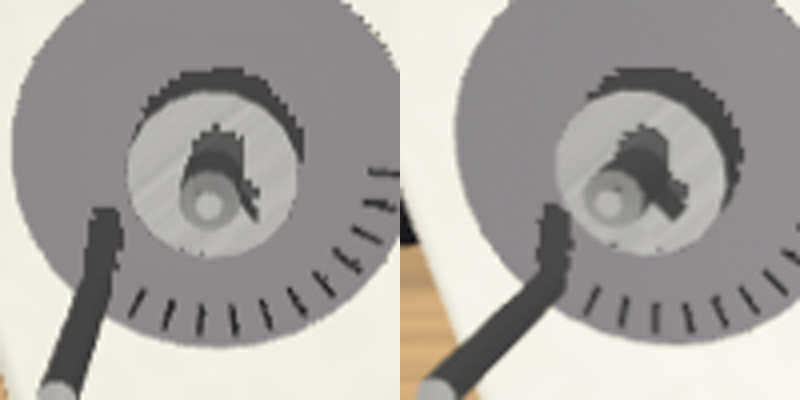

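View pics/crop3.png

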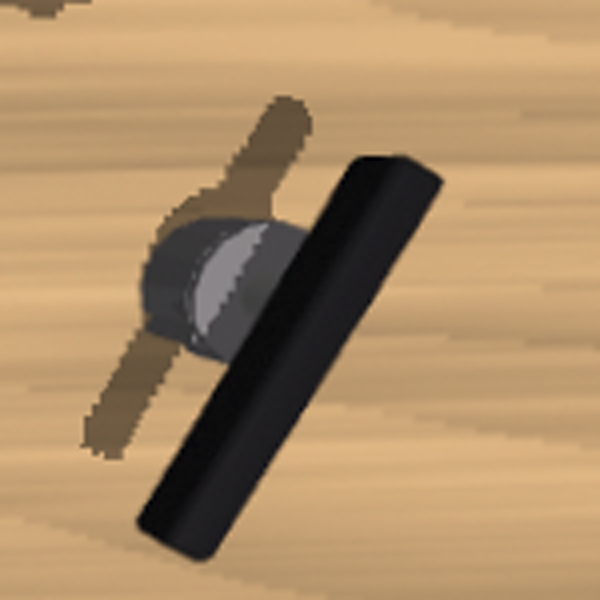

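The spindle tip is at w1 (309,199) and w2 (214,199.3). The shoulder centre is at w1 (310.1,190.3) and w2 (222.1,191.3). The third crop shows the black bar on its grey hub, long arm to the lower left.

Run:
```python
from h import *
v=load('w1');w=load('w2')
print('tip',tri((v,309,199),(w,214,199.3)));print('shoulder',tri((v,310.1,190.3),(w,222.1,191.3)))
print('postz',onz(v,271.3,245,.128))
# trainer yaw from box white mask w1 top face
im=v['color'].astype(int);m=((im.min(2)>170)&(im.max(2)-im.min(2)<30)).astype(np.uint8)
k,l,s,ce=cv2.connectedComponentsWithStats(m);i=l[230,350];cn=cv2.findContours((l==i).astype(np.uint8),0,2)[0][0]
cn=cv2.approxPolyDP(cv2.convexHull(cn),5,True);P=[onz(v,*q[0],.055) for q in cn];print(cn[:,0].tolist());print(np.round(P,3))
for i in range(len(P)): d=P[i]-P[i-1];print(np.linalg.norm(d).round(3),np.arctan2(d[1],d[0]).round(3))
# lever bar
c=lambda x,y:(434+x/4,57+y/4)
for n,q in (('longR',(212,560)),('shortR',(442,182)),('longL',(175,545)),('shortL',(403,156))): print(n,onz(w,*c(*q),.07).round(4))
print(totool([.455,.1085,.2]))
```

```text
tip (array([ 0.50879829, -0.20526107,  0.09647421]), [np.float64(0.00016988306112394517), np.float64(0.00016988306112414623)])
shoulder (array([ 0.50779196, -0.204985  ,  0.07025329]), [np.float64(0.0001993904867253283), np.float64(0.0001993904867252704)])
postz [ 0.54348426 -0.24155053  0.128     ]
[[223, 116], [264, 106], [369, 121], [387, 247], [268, 269]]
[[ 0.426 -0.295  0.055]
 [ 0.418 -0.25   0.055]
 [ 0.437 -0.139  0.055]
 [ 0.587 -0.115  0.055]
 [ 0.613 -0.263  0.055]]
0.19 -2.97
0.046 1.76
0.113 1.399
0.152 0.16
0.15 -1.399
longR [0.5243 0.088  0.07  ]
shortR [0.4242 0.1355 0.07  ]
longL [0.5196 0.077  0.07  ]
shortL [0.4177 0.1241 0.07  ]
[ 58.46106949 203.58092934 -44.93324359]
```

Axis of the spindle is (0.508,-0.205), with tip height 96.5 mm and shoulder 70.3 mm, which match the text. Trainer yaw is about 0.16 and the post is 51 mm from the axis. The lever is near (0.456,0.112) with yaw -0.44. I'll go above it.

```bash
python3 -m creep '[[14,52,-11,0.14],[30,104,-22,0.28],[45,156,-33,0.405],[58,207,-45,0.405],[58,207,-45,0.405]]'
python3 - <<'E'
from h import *
st();w=cam('wrist','w3')
l=np.round(proj(w,[.46,.11,.06])).astype(int);print(l)
x0=max(0,l[0]-100);y0=max(0,min(l[1]-100,200));print(x0,y0)
cv2.imwrite('pics/crop4.png',cv2.resize(w['color'][y0:y0+200,x0:x0+200,::-1],None,fx=3,fy=3))
im=w['color'].astype(int);m=(im.max(2)<45).astype(np.uint8);m[:, :x0]=0
k,lb,s,ce=cv2.connectedComponentsWithStats(m)
for i in range(1,k):
    if s[i,4]>200: print(i,s[i],ce[i])
E
```

```text
t: 3.25
ee_pos: [0.4544, 0.1135, 0.1995]
tcp_rot: [0.689, 0.151, 0.692, -0.153]
force: [0.5, -1.2, 0.6]
grip_width: 0.0853
t 3.25 tcp [0.4544 0.1135 0.1995] F [ 0.5 -1.2  0.6] M [-0.03 -0.02 -0.  ] w 0.0853
toolaxes x [-0.003 -0.002 -1.   ] y [ 0.421  0.907 -0.003] z [ 0.907 -0.421 -0.002]
[320 194]
220 94
1 [ 475  111   88   82 5561] [518.70976443 151.38608164]
2 [ 312  144   19  120 1292] [319.35835913 211.42182663]
8 [220 252  14  67 645] [225.4        280.29767442]
9 [  220   252   401   148 28432] [433.70128728 351.45986916]
```

View pics/crop4.png

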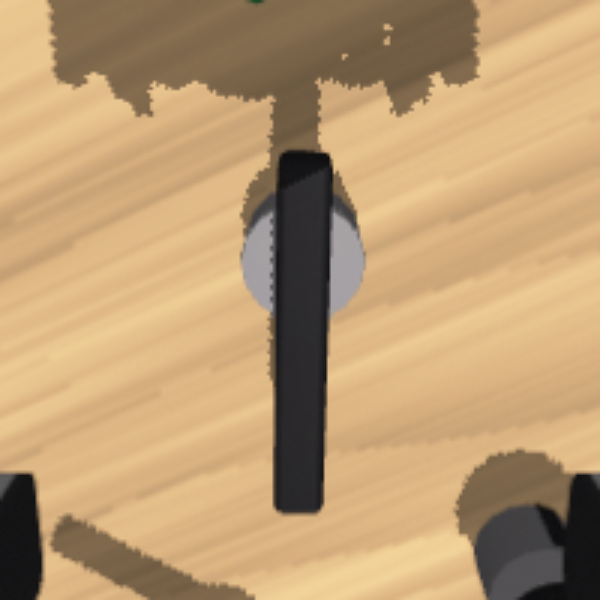

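Run:
```python
from h import *
w=load('w3');w2=load('w2')
a=onz(w,321.7,145.7,.07);b=onz(w,319.3,264.7,.07);d=a-b;print(a,b,np.linalg.norm(d),'yaw',np.arctan2(-d[1],-d[0]))
u=-d/np.linalg.norm(d);print('axis',a+u*.040,b-u*.075,'hub',onz(w,321,181,.034))
# height, two views: long right corner
print('z',tri((w,220+324/3,94+510/3),(w2,434+212/4,57+560/4)),tri((w,220+332/3,94+155/3),(w2,434+442/4,57+182/4)))
print('ball hub',onz(w,220+510/3,94+530/3,.017))
for p in ([.456,.112,.062],): print(totool(p))
```

```text
[0.41856365 0.13090928 0.07      ] [0.5214868  0.08064563 0.07      ] 0.11454086808750506 yaw -0.45429314650468444
axis [0.45450651 0.11335619 0.07      ] [0.45409395 0.11355767 0.07      ] hub [0.45501204 0.11329412 0.034     ]
z (array([0.52463165, 0.08843041, 0.06931325]), [np.float64(5.670161114694006e-05), np.float64(5.670161114701467e-05)]) (array([0.42329735, 0.13787944, 0.06630684]), [np.float64(0.001022721193189055), np.float64(0.0010227211931890334)])
ball hub [0.59169221 0.13914123 0.017     ]
[138.07731522   0.50794414   1.37343774]
```

The lever axis is (0.4545,0.1134), height 69 mm and yaw -0.45, all consistent across the two views. I descend and grip.

```bash
python3 -m creep '[[50,0,0,0.02],[100,0,0,0.02],[135,0,0,0.02],[142,0,0,0.02],[142,0,0,0.02]]'; python3 -c "
from h import *
st()"; python3 -m creep '[[0,0,0,0],[0,0,0,0],[0,0,0,0],[0,0,0,0],[0,0,0,0]]' -1 70;python3 -m creep '[[0,0,0,0],[0,0,0,0]]'; python3 -c "
from h import *
st()"
```

```text
t: 3.92
ee_pos: [0.4554, 0.1115, 0.0587]
tcp_rot: [0.688, 0.159, 0.689, -0.161]
force: [0.4, 0.2, 0.4]
grip_width: 0.0856
t 3.92 tcp [0.4554 0.1115 0.0587] F [0.4 0.2 0.4] M [-0.01  0.02 -0.  ] w 0.0856
toolaxes x [-0.002 -0.002 -1.   ] y [ 0.441  0.897 -0.002] z [ 0.897 -0.441 -0.001]
t: 4.55
ee_pos: [0.4557, 0.1118, 0.0592]
tcp_rot: [0.688, 0.159, 0.689, -0.161]
force: [-1.0, 0.1, 4.4]
grip_width: 0.015
t: 4.8
ee_pos: [0.4557, 0.1118, 0.0592]
tcp_rot: [0.688, 0.159, 0.689, -0.161]
force: [-0.5, -0.3, 3.1]
grip_width: 0.0152
t 4.8 tcp [0.4557 0.1118 0.0592] F [-0.5 -0.3  3.1] M [-0.03  0.2  -0.01] w 0.0152
toolaxes x [-0.001 -0.002 -1.   ] y [ 0.441  0.898 -0.002] z [ 0.898 -0.441 -0.   ]
```

```bash
python3 -m creep '[[-50,0,0,0],[-110,0,0,0],[-150,-40,29,-0.1],[-150,-80,58,-0.2],[-150,-125,90,-0.3]]'; python3 -c "
from h import *
st();print(totool([.5098,-.2052,.205]))"
```

```text
t: 5.42
ee_pos: [0.4812, -0.0409, 0.2094]
tcp_rot: [0.705, 0.054, 0.705, -0.054]
force: [1.6, 0.0, -2.0]
grip_width: 0.0147
t 5.42 tcp [ 0.4812 -0.0409  0.2094] F [ 1.6  0.  -2. ] M [ 0.02 -0.05  0.09] w 0.0147
toolaxes x [-0.001 -0.001 -1.   ] y [ 0.152  0.988 -0.001] z [ 0.988 -0.152 -0.001]
[   4.44762134 -158.04061715   53.23067348]
```

```bash
python3 -m creep '[[2,-45,15,-0.05],[4,-90,30,-0.05],[4,-135,45,-0.05],[4,-158,53,-0.05],[4,-158,53,-0.05]]'
python3 - <<'E'
from h import *
st();w=cam('wrist','w4');s=cam('side','s4')
T=proj(w,[.508,-.205,.11]);print(T)
o=np.zeros((600,800,3),np.uint8)
x=220;y=120;o[:,:400]=cv2.resize(w['color'][y:y+200,x+33:x+166,::-1],(400,600))
p=np.round(proj(s,[.508,-.205,.13])).astype(int);print(p,p[0]-40,p[1]-60);o[:,400:]=cv2.resize(s['color'][p[1]-60:p[1]+60,p[0]-40:p[0]+40,::-1],(400,600),interpolation=cv2.INTER_CUBIC)
cv2.imwrite('pics/crop5.png',o)
E
```

```text
t: 6.05
ee_pos: [0.5089, -0.2064, 0.2038]
tcp_rot: [0.705, 0.037, 0.707, -0.037]
force: [0.2, 0.3, -1.7]
grip_width: 0.0149
t 6.05 tcp [ 0.5089 -0.2064  0.2038] F [ 0.2  0.3 -1.7] M [ 0.04 -0.05 -0.02] w 0.0149
toolaxes x [-0.004  0.    -1.   ] y [ 0.106  0.994 -0.   ] z [ 0.994 -0.106 -0.004]
[322.44847043 202.55592078]
[331 244] 291 184
```

View pics/crop5.png

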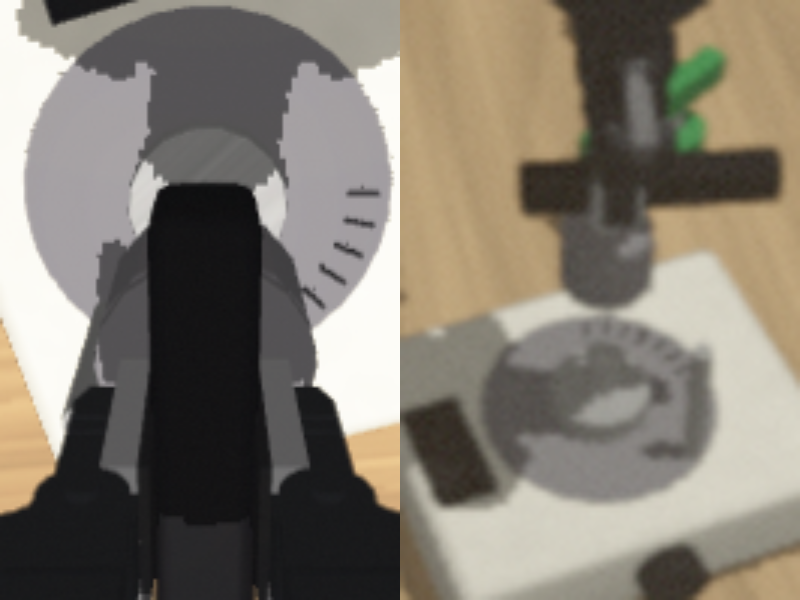

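The lever hangs upright in the grip over the spindle (hub in the side crop at about (606,260)). I check where its axis is in the hand from the short end, w4 (321.4,182.3).

Run:
```python
from h import *
w=load('w4');s=load('s4')
st0=onz(w,321.4,182.3,.2145);print('short end',st0,'axis',st0+.04*np.array([.994,-.106,0]))
# side: predicted hub underside near/far/left/right edges for axis guess vs observed left/right (crop x 562..651)
for x in (.507,.508,.509): print(x,proj(s,[x,-.205,.16]))
print('obs hub centre u',291+(562+651-800)/2/5)
print(totool([.508,-.205,.155]))
```

```text
short end [ 0.46412034 -0.20150643  0.2145    ] axis [ 0.50388034 -0.20574643  0.2145    ]
0.507 [330.87540943 234.78873388]
0.508 [331.30863212 234.72613232]
0.509 [331.74168642 234.66355761]
obs hub centre u 332.3
[49.34732714 -0.30091018 -0.6456049 ]
```

```bash
python3 -m creep '[[20,1.2,1,0],[40,1.2,1,0],[46,1.2,1,0],[46,1.2,1,0]]'; python3 -c "
from h import *
st()"; python3 -m creep '[[2,0,0,0],[4,0,0,0],[6,0,0,0],[8,0,0,0],[8,0,0,0]]'; python3 -c "
from h import *
st()"
```

```text
t: 6.65
ee_pos: [0.5098, -0.203, 0.1584]
tcp_rot: [0.705, 0.036, 0.707, -0.036]
force: [0.9, -0.4, -1.6]
grip_width: 0.0146
t 6.65 tcp [ 0.5098 -0.203   0.1584] F [ 0.9 -0.4 -1.6] M [ 0.05 -0.05  0.03] w 0.0146
toolaxes x [-0.004  0.    -1.   ] y [ 0.102  0.995 -0.   ] z [ 0.995 -0.102 -0.004]
t: 7.28
ee_pos: [0.51, -0.2037, 0.1512]
tcp_rot: [0.705, 0.035, 0.707, -0.036]
force: [-0.8, -0.9, 4.0]
grip_width: 0.0147
t 7.28 tcp [ 0.51   -0.2037  0.1512] F [-0.8 -0.9  4. ] M [-0.77  0.52  0.  ] w 0.0147
toolaxes x [-0.003 -0.001 -1.   ] y [ 0.101  0.995 -0.001] z [ 0.995 -0.101 -0.003]
```

Light contact with the taper: the moments say the shaft pushes the hub toward -x and -y. I yield that way.

```bash
python3 -m creep '[[0,-0.7,-0.5,0],[0,-1.4,-0.9,0],[1,-1.4,-0.9,0],[2,-1.4,-0.9,0],[2,-1.4,-0.9,0]]'; python3 -c "
from h import *
st()"
```

```text
t: 7.9
ee_pos: [0.5088, -0.2049, 0.1489]
tcp_rot: [0.705, 0.036, 0.707, -0.036]
force: [-0.1, -0.2, -2.5]
grip_width: 0.0147
t 7.9 tcp [ 0.5088 -0.2049  0.1489] F [-0.1 -0.2 -2.5] M [-0.04 -0.02  0.  ] w 0.0147
toolaxes x [-0.004 -0.001 -1.   ] y [ 0.101  0.995 -0.001] z [ 0.995 -0.101 -0.004]
```

Free now. I go down to the key.

```bash
python3 -m creep '[[2,0,0,0],[4,0,0,0],[5,0,0,0],[5.5,0,0,0],[5.5,0,0,0]]'; python3 -c "
from h import *
st()"
```

```text
t: 8.52
ee_pos: [0.5088, -0.2049, 0.1434]
tcp_rot: [0.705, 0.035, 0.707, -0.036]
force: [0.7, 0.2, -1.3]
grip_width: 0.0149
t 8.53 tcp [ 0.5088 -0.2049  0.1434] F [ 0.7  0.2 -1.3] M [-0.06 -0.03 -0.  ] w 0.0149
toolaxes x [-0.004 -0.001 -1.   ] y [ 0.101  0.995 -0.001] z [ 0.995 -0.101 -0.003]
```

```bash
python3 -m creep '[[0.5,0,0,0],[1,0,0,0],[1,0,0,0]]'; python3 -c "
from h import *
st()"
```

```text
t: 8.9
ee_pos: [0.509, -0.2049, 0.1431]
tcp_rot: [0.705, 0.035, 0.707, -0.036]
force: [-1.0, 1.6, 3.7]
grip_width: 0.0146
t 8.9 tcp [ 0.509  -0.2049  0.1431] F [-1.   1.6  3.7] M [0.27 0.46 0.02] w 0.0146
toolaxes x [-0.003 -0.001 -1.   ] y [ 0.101  0.995 -0.002] z [ 0.995 -0.101 -0.003]
```

Resting on the key at z 0.1431, about 5 N. I sweep counter-clockwise.

```bash
python3 -m creep '[[1,0,0,-0.04],[1,0,0,-0.08],[1,0,0,-0.12],[1,0,0,-0.16],[1,0,0,-0.2]]'; python3 -c "
from h import *
st()"; python3 -m creep '[[0.8,0,0,-0.04],[0.8,0,0,-0.08],[0.8,0,0,-0.12],[0.8,0,0,-0.16],[0.8,0,0,-0.2]]'; python3 -c "
from h import *
st()"
```

```text
t: 9.52
ee_pos: [0.5099, -0.2054, 0.1431]
tcp_rot: [0.706, -0.036, 0.706, 0.035]
force: [-0.1, -0.4, 3.8]
grip_width: 0.0147
t 9.53 tcp [ 0.5099 -0.2054  0.1431] F [-0.1 -0.4  3.8] M [ 0.01  0.13 -0.05] w 0.0147
toolaxes x [-0.    -0.002 -1.   ] y [-0.1    0.995 -0.002] z [ 0.995  0.1   -0.001]
t: 10.15
ee_pos: [0.51, -0.2052, 0.143]
tcp_rot: [0.699, -0.107, 0.699, 0.105]
force: [-2.8, 2.2, 2.9]
grip_width: 0.0149
t 10.15 tcp [ 0.51   -0.2052  0.143 ] F [-2.8  2.2  2.9] M [ 0.64  0.57 -0.09] w 0.0149
toolaxes x [ 0.    -0.002 -1.   ] y [-0.297  0.955 -0.002] z [ 0.955  0.297 -0.   ]
```

```bash
python3 -m creep '[[0.8,0.4,-0.3,-0.04],[0.8,0.6,-0.3,-0.08],[0.8,0.7,-0.3,-0.12],[0.8,0.8,-0.3,-0.16],[0.8,0.8,-0.3,-0.2]]'; python3 -c "
from h import *
st()"; python3 -m creep '[[0.8,0.1,0,-0.04],[0.8,0.2,0,-0.08],[0.8,0.3,0,-0.12],[0.8,0.3,0,-0.16],[0.8,0.4,0,-0.2]]'; python3 -c "
from h import *
st()"
```

```text
t: 10.78
ee_pos: [0.5098, -0.2047, 0.1429]
tcp_rot: [0.685, -0.177, 0.685, 0.175]
force: [-1.8, 0.8, 2.9]
grip_width: 0.0147
t 10.78 tcp [ 0.5098 -0.2047  0.1429] F [-1.8  0.8  2.9] M [ 0.26  0.35 -0.09] w 0.0147
toolaxes x [ 0.001 -0.002 -1.   ] y [-0.482  0.876 -0.003] z [0.876 0.482 0.   ]
t: 11.4
ee_pos: [0.5094, -0.2042, 0.1415]
tcp_rot: [0.664, -0.245, 0.664, 0.243]
force: [0.0, -0.4, -1.4]
grip_width: 0.015
t 11.4 tcp [ 0.5094 -0.2042  0.1415] F [ 0.  -0.4 -1.4] M [ 0.03  0.06 -0.05] w 0.015
toolaxes x [ 0.001 -0.002 -1.   ] y [-0.647  0.762 -0.002] z [ 0.762  0.647 -0.001]
```

It dropped 1.4 mm and the force vanished at world yaw 0.70: the keyway has found the key. I lower gently.

```bash
python3 -m creep '[[0.5,0,0,0],[1,0,0,0],[1.5,0,0,0],[2,0,0,0],[2,0,0,0]]'; python3 -c "
from h import *
st()"
```

```text
t: 12.02
ee_pos: [0.5094, -0.2042, 0.1394]
tcp_rot: [0.664, -0.244, 0.664, 0.243]
force: [0.1, 0.1, -2.5]
grip_width: 0.0149
t 12.03 tcp [ 0.5094 -0.2042  0.1394] F [ 0.1  0.1 -2.5] M [-0.04 -0.01  0.07] w 0.0149
toolaxes x [ 0.001 -0.002 -1.   ] y [-0.647  0.763 -0.002] z [ 0.763  0.647 -0.001]
```

```bash
python3 -m creep '[[2,0,0,0],[4,0,0,0],[6,0,0,0],[8,0,0,0],[9,0,0,0]]'; python3 -c "
from h import *
st()"; python3 -m creep '[[0.7,0,0,0],[1.4,0,0,0],[2,0,0,0],[2,0,0,0]]'; python3 -c "
from h import *
st()"
```

```text
t: 12.65
ee_pos: [0.5094, -0.2042, 0.1302]
tcp_rot: [0.664, -0.244, 0.664, 0.243]
force: [0.5, -0.6, -1.9]
grip_width: 0.0149
t 12.65 tcp [ 0.5094 -0.2042  0.1302] F [ 0.5 -0.6 -1.9] M [-0.02  0.04 -0.  ] w 0.0149
toolaxes x [ 0.001 -0.002 -1.   ] y [-0.647  0.763 -0.002] z [ 0.763  0.647 -0.001]
t: 13.15
ee_pos: [0.5095, -0.2043, 0.1292]
tcp_rot: [0.664, -0.245, 0.664, 0.243]
force: [-3.0, 1.6, 5.8]
grip_width: 0.0148
t 13.15 tcp [ 0.5095 -0.2043  0.1292] F [-3.   1.6  5.8] M [ 0.54  0.82 -0.02] w 0.0148
toolaxes x [ 0.001 -0.002 -1.   ] y [-0.647  0.762 -0.003] z [ 0.762  0.647 -0.001]
```

Home at z 0.1292, 13.9 mm below the key-top contact, as it must be. I turn clockwise.

```bash
python3 -m creep '[[0.3,-0.1,0,0.08],[0.3,-0.3,0,0.16],[0.3,-0.4,0,0.24],[0.3,-0.6,0,0.32],[0.3,-0.7,0,0.4]]'; python3 -c "
from h import *
st()"; python3 -m creep '[[0.3,-0.1,0,0.08],[0.3,-0.3,0,0.16],[0.3,-0.4,0,0.24],[0.3,-0.6,0,0.32],[0.3,-0.7,0,0.4]]'; python3 -c "
from h import *
st()"
```

```text
t: 13.78
ee_pos: [0.509, -0.2041, 0.1293]
tcp_rot: [0.699, -0.107, 0.699, 0.106]
force: [-3.0, 3.9, 3.4]
grip_width: 0.0146
t 13.78 tcp [ 0.509  -0.2041  0.1293] F [-3.   3.9  3.4] M [1.23 1.08 0.13] w 0.0146
toolaxes x [-0.001 -0.001 -1.   ] y [-0.297  0.955 -0.001] z [ 0.955  0.297 -0.001]
t: 14.4
ee_pos: [0.5092, -0.2046, 0.1292]
tcp_rot: [0.706, 0.035, 0.706, -0.036]
force: [-0.7, 1.8, 0.9]
grip_width: 0.0144
t 14.4 tcp [ 0.5092 -0.2046  0.1292] F [-0.7  1.8  0.9] M [0.31 0.43 0.23] w 0.0144
toolaxes x [-0.001 -0.002 -1.   ] y [ 0.1    0.995 -0.002] z [ 0.995 -0.1   -0.   ]
```

```bash
python3 -m creep '[[0.3,0,0,0.08],[0.3,0,0,0.16],[0.3,-0.1,0,0.24],[0.3,-0.2,0,0.32],[0.3,-0.3,0,0.38]]'; python3 -c "
from h import *
st()"; python3 -m creep '[[0.3,0,0,0.02],[0.3,0,0,0.04],[0.3,0,0,0.06],[0.3,0,0,0.06]]'; python3 -c "
from h import *
st()"
```

```text
t: 15.02
ee_pos: [0.5093, -0.2054, 0.1293]
tcp_rot: [0.687, 0.167, 0.687, -0.169]
force: [-1.6, -0.7, 1.5]
grip_width: 0.0146
t 15.03 tcp [ 0.5093 -0.2054  0.1293] F [-1.6 -0.7  1.5] M [-0.29  0.43  0.21] w 0.0146
toolaxes x [-0.    -0.002 -1.   ] y [ 0.462  0.887 -0.002] z [ 0.887 -0.462  0.001]
t: 15.52
ee_pos: [0.5093, -0.2055, 0.1292]
tcp_rot: [0.682, 0.188, 0.681, -0.19]
force: [-2.6, -0.3, 4.0]
grip_width: 0.0145
t 15.53 tcp [ 0.5093 -0.2055  0.1292] F [-2.6 -0.3  4. ] M [-0.16  0.7   0.11] w 0.0145
toolaxes x [-0.    -0.003 -1.   ] y [ 0.515  0.857 -0.002] z [ 0.857 -0.515  0.001]
```

Yaw is -0.54 with no rise in torque yet. I take small steps until the stop is felt.

```bash
python3 -m creep '[[0.2,0,0,0.02],[0.2,0,0,0.04],[0.2,0,0,0.05],[0.2,0,0,0.05]]'; python3 -c "
from h import *
st()"; python3 -m creep '[[0.2,0,0,0.03],[0.2,0,0,0.05],[0.2,0,0,0.05]]'; python3 -c "
from h import *
st()"
```

```text
t: 16.02
ee_pos: [0.5097, -0.2052, 0.1292]
tcp_rot: [0.677, 0.204, 0.676, -0.206]
force: [-0.6, 3.2, 4.3]
grip_width: 0.0147
t 16.02 tcp [ 0.5097 -0.2052  0.1292] F [-0.6  3.2  4.3] M [0.7  0.63 1.23] w 0.0147
toolaxes x [ 0.    -0.003 -1.   ] y [ 0.555  0.832 -0.002] z [ 0.832 -0.555  0.002]
t: 16.4
ee_pos: [0.5101, -0.2048, 0.1293]
tcp_rot: [0.672, 0.219, 0.672, -0.222]
force: [-0.6, 4.9, 4.9]
grip_width: 0.0146
t 16.4 tcp [ 0.5101 -0.2048  0.1293] F [-0.6  4.9  4.9] M [0.93 0.82 2.05] w 0.0146
toolaxes x [-0.    -0.004 -1.   ] y [ 0.592  0.806 -0.003] z [ 0.806 -0.592  0.002]
```

The stop is felt: the torque rose to 2 N m. I relax, open and rise.

```bash
python3 -m creep '[[0,0,0,-0.02],[0,0,0,-0.02],[0,0,0,-0.02],[0,0,0,-0.02]]' 0.2; python3 -c "
from h import *
st()"; python3 -m creep '[[-20,0,0,0],[-60,0,0,0],[-110,0,0,0],[-130,0,0,0],[-130,0,0,0]]';  python3 - <<'E'
from h import *
st();w=cam('wrist','w5');s=cam('side','s5')
p=np.round(proj(w,[.508,-.205,.13])).astype(int);x,y=max(0,p[0]-70),max(0,min(250,p[1]-75));print(p,x,y)
o=np.zeros((500,800,3),np.uint8);o[:,:400]=cv2.resize(w['color'][y:y+150,x:x+120,::-1],(400,500),interpolation=cv2.INTER_CUBIC)
p=np.round(proj(s,[.508,-.205,.11])).astype(int);print(p-[40,50]);o[:,400:]=cv2.resize(s['color'][p[1]-50:p[1]+50,p[0]-40:p[0]+40,::-1],(400,500),interpolation=cv2.INTER_CUBIC)
cv2.imwrite('pics/crop6.png',o)
E
```

```text
t: 16.9
ee_pos: [0.51, -0.205, 0.1291]
tcp_rot: [0.674, 0.213, 0.674, -0.215]
force: [0.2, -0.3, 1.4]
grip_width: 0.051
t 16.9 tcp [ 0.51   -0.205   0.1291] F [ 0.2 -0.3  1.4] M [-0.01 -0.02  0.06] w 0.051
toolaxes x [-0.    -0.004 -1.   ] y [ 0.577  0.817 -0.003] z [ 0.817 -0.577  0.002]
t: 17.52
ee_pos: [0.5107, -0.2046, 0.2607]
tcp_rot: [0.676, 0.213, 0.672, -0.215]
force: [0.8, 0.5, -0.7]
grip_width: 0.0509
t 17.52 tcp [ 0.5107 -0.2046  0.2607] F [ 0.8  0.5 -0.7] M [ 0.06 -0.03 -0.03] w 0.0509
toolaxes x [ 0.004 -0.004 -1.   ] y [ 0.577  0.817 -0.001] z [ 0.817 -0.577  0.006]
[318 187] 248 112
[291 200]
```

View pics/crop6.png

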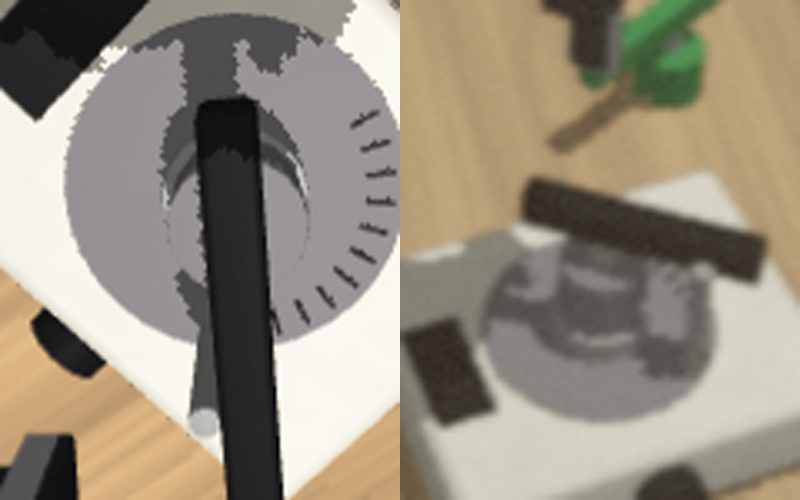

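The bar lies against the post (wrist crop: post top (205,422), bar edge at about 222) and the hub is down on the shoulder. I check the numbers.

Run:
```python
from h import *
w=load('w5');a=onz(w,316.4,142.6,.14);b=onz(w,323.9,259,.14);d=b-a;y=np.arctan2(d[1],d[0]);u=d/np.linalg.norm(d)
print('yaw',y,'rel',y-.16,'axis',a+.04*u,'end in trainer',.065*np.cos(y-.16),.065*np.sin(y-.16))
s=load('s5');l=(291+(755-400)/5,200+235/5);print('long end top',tri((s,*l),(w,248+282/3.333,112+498/3.333)))
```

```text
yaw -0.5555657467472235 rel -0.7155657467472235 axis [ 0.50795317 -0.20366391  0.14      ] end in trainer 0.04905694345300511 -0.042642892714362834
long end top (array([ 0.57296314, -0.23483732,  0.13790205]), [np.float64(0.0003003378021784173), np.float64(0.00030033780217867686)])
```

```bash
python3 -m creep '[[0,0,0,0],[0,0,0,0]]'; python3 -c "
from cell import manip
print(manip.job_done())"
```

```text
t: 17.88
ee_pos: [0.5088, -0.2042, 0.2565]
tcp_rot: [0.673, 0.213, 0.675, -0.215]
force: [-0.1, 0.6, -0.8]
grip_width: 0.0512
the job is handed in; nothing more can be done
None
```

I fitted the black lever grip on the spindle and turned it clockwise against the stop post. I let go, raised the gripper clear and handed the job in at about 18 s of the 67 s allowed. It reported no verdict.

- **Fitting:** I searched counter-clockwise with about 5 N of downward pressure. The grip dropped over the key at world yaw 0.70 rad and went down with no resistance. The gripper's height fell 13.9 mm from resting on the key to home, against 14 mm expected.
- **Turning:** I stopped when the torque rose to about 2 N m at the post, and let go.
- **Last checks:**
  - The long arm points 0.716 rad clockwise of the trainer's +x, against 0.70 expected.
  - That puts lever_end at about (0.049, -0.043) m, inside the limits.
  - The bar top triangulates to 138 mm (140 expected).
  - The hub axis is within about 1.5 mm of the measured spindle axis, which is within camera accuracy.
- **What disagreed:**
  - Before fitting, the wrist and side views differed by about 6 mm on where the hub axis was along the bar.
  - The hub touched the shaft's taper at about 6 N, and I shifted it about 1.5 mm until it was free.
- **Not checked:** I saw no contact with the other things on the table, but I did not measure their positions again at the end.

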